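Prime the filter stand and hold its cap home

TASK

Pull the blue-handled pump lever of the filter stand down through its full stroke and ease it back up slowly, without letting it spring back. Then turn the knurled cap on the same stand until its hidden keyway drops over the pin inside, push it fully home against its spring, and finish while still holding it pushed home. Leave the glassware and other things around the stand where they are.

Things in the scene. Friction and masses are not known exactly. Their poses are not given: they have to be found in the camera images.
- stand: filter stand fixed to the bench: grey base plate 220 (x) x 320 (y) x 18 mm, origin at the centre of its underside, z up, x away from the robot at yaw 0. The round filter housing with the cap stands on the +y half, its vertical axis at (0, +85) mm; the pump with its lever is on the -y half.
- flange (a point): centre of the top of the filter housing's steel flange (68 mm wide), 75 mm above the bench, on the cap's axis. A spigot 34 mm wide rises 20 mm from it inside the cap, with one radial pin 6 mm thick whose top is 8 mm above the flange, and a sprung seal in its top that lifts the cap: 5 N at the start, about 9 N when home, less the cap's weight of about 2 N.
- lever_hinge (a point): point on the lever's hinge axis, which is parallel to the stand's y: (+75, -45, 130) mm in the stand's frame, between two steel cheeks 143 mm tall
- lever (a joint): pump lever angle: 0 at rest (handle up, arm 20 degrees above level), grows as the handle is pulled, stop at 0.70 rad (20 degrees below level). A spring returns it: the handle takes about 4 N at the top and 7 N at the bottom, more when moved fast. Fully down: over 0.62; back up: under 0.06. Ease it back with the handle rising at about 0.05 m/s; over 0.11 m/s (0.75 rad/s) counts as springing back.
- lever_grip (a point): middle of the lever's blue round handle, 18 mm thick, 80 mm long, level and parallel to the stand's y, 60 mm to the -y side of the steel arm. It moves on an arc of 150 mm radius about the hinge axis: at rest at (-66, -105, 181) mm in the stand's frame, at the stop z = 79 mm. Pinched across (fingers closing along the stand's x) it can turn between the fingers.
- cap_mid (a point): centre of the knurled head of the loose metal cap on the housing: head 60 mm wide, 26 mm tall, blue disc on top, this point half-way up. The cap starts on the sprung seal with this point 120 mm above the bench; pushed down 2 mm it is blocked by the pin (118 mm); with the keyway over the pin it goes down to 110 mm, home. If let go the spring lifts it again.
- cap_foot (a point): centre of the cap's underside, 35 mm below cap_mid; home means the smooth skirt (56 mm wide, 22 mm tall) rests on the flange. The keyway is a blind slot in the bore, open only at the underside, unmarked outside. Turning the cap clockwise seen from above by 20 to 70 degrees from its start brings it over the pin; it drops in within about 6 degrees either way.
- beaker: empty glass beaker, 68 mm wide, 85 mm tall, behind the stand; leave alone (origin: centre of its underside)
- dish: clear flat dish, 90 mm wide, 16 mm tall, to the left of the stand; leave alone (origin: centre of its underside)
- vial: small amber vial with red cap, 36 mm wide, 62 mm tall, behind the stand; leave alone (origin: centre of its underside)
- jar_blue: glass jar with blue cap, 68 mm wide, 120 mm tall, to one side; leave alone (origin: centre of its underside)
- jar_red: glass jar with red cap, 68 mm wide, 120 mm tall, to one side; leave alone (origin: centre of its underside)
- filter_box: cardboard box 90 x 120 x 35 mm to the left; leave alone (origin: centre of its underside)
- spoon: steel spoon lying to the right; leave alone
There are look-alikes about, which are no part of the job. What is shaped like the part that bears cap_mid but purple is not meant.

How it is judged (in metres and radians):
On the way, in this order (a step that is already met when the one before it is completed fails the run):
1. the lever is pulled down through its stroke (value of joint lever above 0.62 rad), for 0.1 s.
2. the lever is back up (value of joint lever below 0.06 rad), for 0.2 s.
3. the cap has dropped over the pin and is home (z of cap_mid in the frame of stand below 0.112 m), for 0.2 s.
At the end, for the whole second after the job is handed in: The cap sits over the pin within 2 mm of its home height (cap_mid 110 mm above the bench), on the spigot's axis within 4 mm, upright within 0.08 rad, still held by the fingers (more than 2 N of contact) against its spring; the lever is up (0.06 rad or less) (z of cap_mid in the frame of stand between 0.106 and 0.112 m and x of cap_mid in the frame of stand between -0.004 and 0.004 m and y of cap_mid in the frame of stand between 0.081 and 0.089 m and angle between cap_mid's own z axis and vertical below 0.08 rad and contact force between the fingers and cap above 2 N and value of joint lever below 0.06 rad); the arm keeps its last pose, push and grip.
It fails at once if the lever springs back faster than 0.75 rad/s (value of joint lever above 0.12 rad and velocity of joint lever below -0.75 rad/s).
It fails at once if a thing around the stand is moved by more than 25 mm (distance of any of beaker, dish, vial, jar_blue, jar_red, filter_box, spoon from where it was at the start of the episode above 0.025 m).
It also fails if it takes over 51 s, if anything falls off the work surface, if the arm or the gripper's body presses on something with over 40 N, if the wrist force passes 120 N, or if a joint passes its speed limit or range.

ROBOT

A 6-joint arm with a two-finger parallel gripper is mounted at the origin on the work surface. World frame = base frame: x ahead of the robot, y to its left, z up, the work surface at z = 0. Lengths are in mm, angles in degrees, forces in N, time in s.
With the tool pointing down it reaches from about 350 to 850 mm from the base axis. Payload 8.1 kg.
Tool frame: the origin (TCP) lies midway between the tips of the shut fingers; the grasp point (between the pads) lies 19 mm behind it; z points along the fingers, y is the direction in which the jaws open and shut (so a half turn about z gives the same grasp; the last joint's range is limited). The gripper opens to 85 mm and grips with 20 to 120 N. Pads are 22 mm wide; open, the fingers measure 114 mm over their backs; the gripper's body (76 mm by 85 mm) begins 54 mm behind the grasp point. The pads swing forward as they close: fully open they stand 13 mm farther back than shut.
Start: joints at [71.482, 7.471, 85.268, -0, 87.261, -4.893], TCP at [141.317, 583.125, 231.292] pointing down, gripper open.
Joint ranges: [-169.43, 169.43], [-51.17, 129.36], [1.28, 143.12], [-76.62, 256.62], [0, 156.53], [-152.29, 152.29]. Speed limits (degrees/s): [136.94, 136.94, 159.86, 180, 180, 180].

INTERFACE

Orientations are given as [roll, pitch, yaw] about the fixed x, y, z axes, in that order (R = Rz(yaw) Ry(pitch) Rx(roll)).
In Python, from bench import r gives the robot as it stands.
- The arm moves only by the tool carry_out, never from a script. Its argument "increments" is a list of rows, each a list of 3 entries, a list of its own where there are three numbers: the shift along the tool's x, y, z in m, then the turn, a rotation vector about the tool's x, y, z in rad, then the closure, from 0 (fully open) to 1 (shut). A call has 1 to 12 rows; each row shifts and turns the pose as measured when the row begins, along the tool's axes as they then stand; what a row does not reach is not made up. A row lasts 1/10 s, in which the tool goes at most 50 mm and 8.59 degrees, less where a joint would pass 70% of its speed; a pose out of reach is approached as far as the arm can. A call with a gripper value outside its range is refused whole. The fingers move at their own pace and stop on an object; "newtons" is the grip in N (left out, the last holds). Time passes only in rows, so rows that do not move let the fingers close. It gives the time, the measured TCP pose, the force and the opening at its end, in the units of the state.
- r.sense(): the state, without advancing time (a new reading comes with each control period).
- r.snapshot(name): name is "side" or "top"; returns a dict with "image" (420x560x3 uint8, blue, green, red), "vertical_fov" (degrees; the focal length in pixels is half the picture's height over the tangent of half this angle, whatever the lens; pixels are square), "cx", "cy" (the principal point, pixels), "rvec" (rotation vector, rad) and "tvec" (3), from world to camera coordinates, as OpenCV has them. Camera axes: x right, y down, z forward; pixel columns grow to the right and rows downward; lengths in mm; the calibration is good to about 2 mm. A picture is of the moment at which its call begins. There is no depth.
- r.hand_in(): hands the job in, once; it reports no verdict.
The state is a dict: "time": time; "joint_pos": joint angles; "qd": joint speeds; "joint_efforts": joint torques, N m; "tool_pos": TCP position; "tcp_rot": TCP orientation; "ft_force": force on the tool from outside, world axes, zero at the start; "wrist_torque": the same for the moment, N m; "finger_gap": finger opening in mm.
Only numpy, scipy, OpenCV 4.12 (cv2) and the standard library are available. Lean on these libraries where they do the work, as an engineer would, in place of code of your own. Each camera call takes 0.05 s, during which the arm holds its last target.

## Working session

There is one attempt and no reset: what is moved stays moved. The work goes in short steps, Python scripts to look and compute and a tool call to move; the robot and the scene stay as the last step left them, time stands still between calls to the robot, and variables do not carry over. Pictures are saved under pics/ and viewed, and the job is handed in when it is done.

Besides the shell and the picture viewer there is one more tool, called by a JSON object that holds its "fn" and its "kwargs", one argument or row to a line. carry_out: Moves the arm, as the interface text tells. Its arguments: {"type":"object","properties":{"increments":{"type":"array"},"newtons":{"type":"number"}},"required":["increments"]}

```bash
mkdir -p pics; ls
python3 - <<'E'
from bench import r
import cv2
print(r.sense())
for n in ("side","top"):
    s=r.snapshot(n); cv2.imwrite(f"pics/{n}0.png",s["image"]); print(n,{k:v for k,v in s.items() if k!="image"})
E
```

```text
pics
{'time': 0.0, 'joint_pos': array([ 7.14805792e+01,  7.51270824e+00,  8.53309223e+01, -9.25442872e-04,
        8.72618987e+01, -4.89162800e+00]), 'qd': array([-0.0949338 ,  0.0093004 ,  0.03101241,  0.01275897,  0.03011673,
        0.02898012]), 'joint_efforts': array([-3.45995413e-04, -5.69398892e+01, -5.00556672e+01, -4.72929719e-05,
        1.45832403e-02,  3.19810431e-05]), 'tool_pos': array([141.1587949 , 582.58172567, 230.25371025]), 'tcp_rot': array([-1.79894776e+02, -8.07767018e-03,  1.66372245e+02]), 'ft_force': array([ 0.31925943, -0.56227286,  0.29514629]), 'wrist_torque': array([0.00276186, 0.05091849, 0.00699179]), 'finger_gap': 85.40579469915838}
side {'vertical_fov': 56.33263628623263, 'cx': 279.1725208969996, 'cy': 207.78689278604003, 'rvec': array([ 2.09565164, -0.36513933,  0.16760576]), 'tvec': array([-473.63206163,  225.01812273, 1139.54733054])}
top {'vertical_fov': 48.83378994187909, 'cx': 277.3757412796398, 'cy': 219.77086340287616, 'rvec': array([ 2.15675042, -2.11482739,  0.17834558]), 'tvec': array([1.24308586e-01, 5.41200487e+02, 1.68177441e+03])}
```

View pics/side0.png

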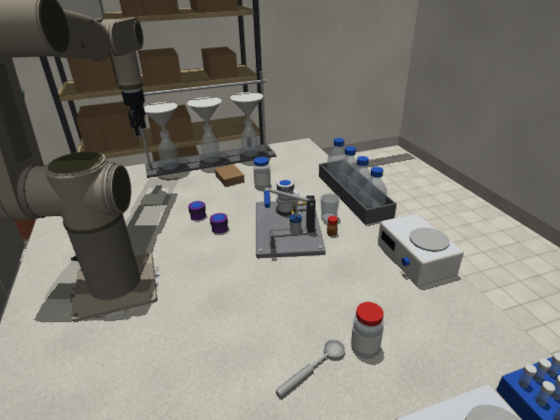

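View pics/top0.png

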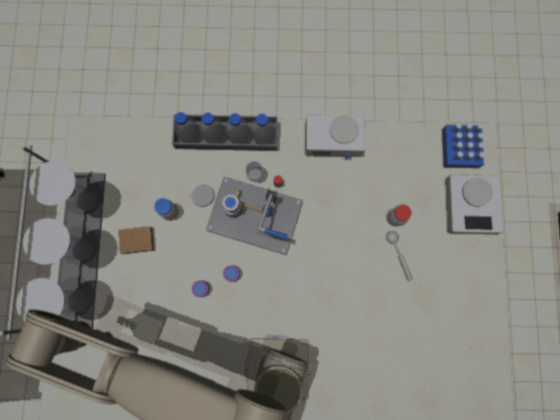

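The side view shows the stand at about (288,225), with the blue handle at (267,198) and the cap at (285,188). In the top view the stand is at (255,215), the cap at (231,205) and the handle at (276,234). The two purple look-alikes, at top (200,288) and (232,273), lie on the bench off the stand, so they aren't the cap. I'll enlarge both views to confirm.

```bash
cat > h.py <<'E'
import numpy as np, cv2
from bench import r
def cam(s):
    h=s["image"].shape[0]; f=h/2/np.tan(np.radians(s["vertical_fov"]/2))
    K=np.array([[f,0,s["cx"]],[0,f,s["cy"]],[0,0,1.]]); R,_=cv2.Rodrigues(s["rvec"]); return K,R,np.array(s["tvec"]).reshape(3)
def ray(s,p):
    K,R,t=cam(s); d=R.T@np.linalg.inv(K)@np.array([p[0],p[1],1.]); return -R.T@t,d/np.linalg.norm(d)
def onz(s,p,z):
    o,d=ray(s,p); return o+d*(z-o[2])/d[2]
def tri(s1,p1,s2,p2):
    o1,d1=ray(s1,p1);o2,d2=ray(s2,p2)
    A=np.stack([d1,-d2],1); x=np.linalg.lstsq(A,o2-o1,rcond=None)[0]
    a=o1+d1*x[0];b=o2+d2*x[1]; return (a+b)/2,np.linalg.norm(a-b)
def proj(s,X):
    K,R,t=cam(s); return cv2.projectPoints(np.array(X,float).reshape(-1,3),s["rvec"],np.array(s["tvec"]),K,None)[0].reshape(-1,2)
E
python3 - <<'E'
import cv2,numpy as np
a=cv2.imread("pics/side0.png")[160:270,240:350]; b=cv2.imread("pics/top0.png")[165:265,195:315]
a=cv2.resize(a,(600,600),interpolation=cv2.INTER_CUBIC); b=cv2.resize(b,(720,600),interpolation=cv2.INTER_CUBIC)
cv2.imwrite("pics/sidecrop.png",a);cv2.imwrite("pics/topcrop.png",b)
E
```

```text
(no output)
```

View pics/sidecrop.png

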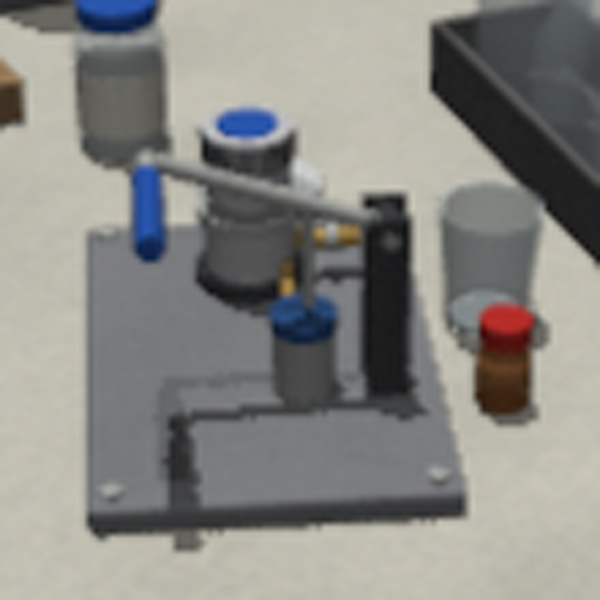

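View pics/topcrop.png

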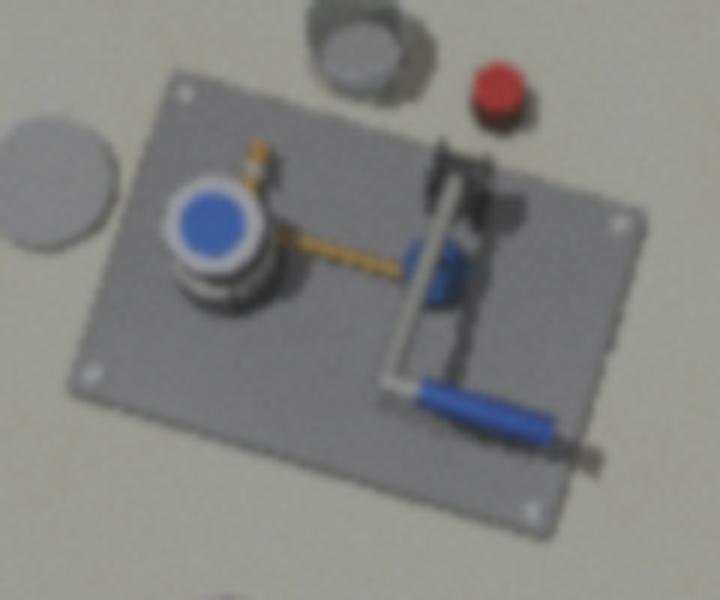

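The crops confirm it: on the stand, the steel cap with the blue disc is at top-crop (212,225) and side-crop (247,125), and the blue handle is at top-crop (485,410) and side-crop (148,212). The pump's dark-blue ring isn't either of them. Next I measure.

```bash
cat > meas.py <<'E'
from h import *
S=r.snapshot("side");T=r.snapshot("top")
def blobs(s,box,minA):
    x0,y0,x1,y1=box; im=s["image"][y0:y1,x0:x1]; hsv=cv2.cvtColor(im,cv2.COLOR_BGR2HSV)
    m=cv2.inRange(hsv,(105,140,110),(125,255,255)); n,l,st,c=cv2.connectedComponentsWithStats(m)
    out=[]
    for i in range(1,n):
        if st[i][4]>=minA:
            ys,xs=np.where(l==i); (cx,cy),wh,an=cv2.minAreaRect(np.stack([xs,ys],1).astype(np.float32))
            out.append((c[i]+[x0,y0],st[i][4],(cx+x0,cy+y0),wh,an))
    return out
if __name__=="__main__":
    bs=blobs(S,(255,175,320,235),6); bt=blobs(T,(205,180,310,250),6)
    for b in bs: print("side",b)
    for b in bt: print("top",b)
    # plate
    im=T["image"]; x0,y0,x1,y1=195,165,315,265
    c=im[y0:y1,x0:x1].astype(int); 
    print("plate px",c[65,30],"bench px",c[95,10])
    g=cv2.cvtColor(im,cv2.COLOR_BGR2GRAY)[y0:y1,x0:x1]
    m=((g<130)*255).astype(np.uint8); m=cv2.morphologyEx(m,cv2.MORPH_OPEN,np.ones((7,7)))
    cs=max(cv2.findContours(m,cv2.RETR_EXTERNAL,cv2.CHAIN_APPROX_NONE)[0],key=cv2.contourArea)
    ap=cv2.approxPolyDP(cs,4,True).reshape(-1,2)+[x0,y0]; print(ap)
    for p in ap: print(p,onz(T,p,18).round(1))
    cv2.imwrite("pics/mask.png",m)
E
python3 meas.py
```

```text
side (array([284.62162162, 182.45945946]), np.int32(37), (284.5, 182.5), (3.0, 9.0), 90.0)
side (array([266.58928571, 197.19642857]), np.int32(56), (266.50495052337646, 197.04950714111328), (12.338461875915527, 4.179156303405762), 84.2894058227539)
side (array([291.91666667, 216.66666667]), np.int32(12), (292.0, 216.5), (4.0, 3.0), -0.0)
top (array([229.95, 201.95]), np.int32(60), (230.0, 202.0), (8.0, 8.0), 90.0)
top (array([275.5       , 233.35294118]), np.int32(68), (275.3918914794922, 233.35134887695312), (20.51249122619629, 3.2349443435668945), 17.10272979736328)
plate px [122 118 118] bench px [148 156 155]
[[221 183]
 [219 195]
 [232 193]
 [239 202]
 [227 210]
 [215 200]
 [209 219]
 [212 232]
 [275 252]
 [289 247]
 [300 211]
 [296 198]
 [233 179]]
[221 183] [684.4 230.   18. ]
[219 195] [637.1 235.8  18. ]
[232 193] [646.  186.4  18. ]
[239 202] [611.4 158.4  18. ]
[227 210] [579.4 203.   18. ]
[215 200] [617.3 250.3  18. ]
[209 219] [543.4 269.9  18. ]
[212 232] [493.9 256.5  18. ]
[275 252] [423.   17.3  18. ]
[289 247] [442.8 -34.9  18. ]
[300 211] [581.1 -74.6  18. ]
[296 198] [631.3 -58.8  18. ]
[233 179] [701.1 184.5  18. ]
```

```bash
cat > m2.py <<'E'
from meas import *
im=T["image"]; x0,y0,x1,y1=195,165,315,265
g=cv2.cvtColor(im,cv2.COLOR_BGR2GRAY)[y0:y1,x0:x1]
G=cv2.resize(g,None,fx=4,fy=4,interpolation=cv2.INTER_CUBIC)
m=((G<136)*255).astype(np.uint8)
hs=cv2.cvtColor(im,cv2.COLOR_BGR2HSV)
m=cv2.morphologyEx(m,cv2.MORPH_OPEN,np.ones((13,13)))
m=cv2.morphologyEx(m,cv2.MORPH_CLOSE,np.ones((45,45)))
m=cv2.morphologyEx(m,cv2.MORPH_OPEN,np.ones((75,75)))
cv2.imwrite("pics/mask.png",m)
cs=max(cv2.findContours(m,cv2.RETR_EXTERNAL,cv2.CHAIN_APPROX_NONE)[0],key=cv2.contourArea).reshape(-1,2)
W=np.array([onz(T,((u+.5)/4-.5+x0,(v+.5)/4-.5+y0),18)[:2] for u,v in cs],np.float32)
rc=cv2.minAreaRect(W); print("plate",rc, cv2.boxPoints(rc))
bs=blobs(S,(255,175,320,235),6); bt=blobs(T,(205,180,310,250),6)
cap=tri(S,bs[0][0],T,bt[0][0]); hd=tri(S,bs[1][0],T,bt[1][0])
print("cap",cap,"z133 top",onz(T,bt[0][0],133),"side",onz(S,bs[0][0],133)); print("handle",hd,"top z181",onz(T,bt[1][0],185),"side",onz(S,bs[1][0],181))
c=bt[1]; a=np.radians(c[4]); u=np.array([np.cos(a),np.sin(a)])
e=[onz(T,np.array(c[2])+k*10*u,185) for k in(-1,1)]; print("handle ends",e, "yaw of -y axis",np.degrees(np.arctan2(*(e[1]-e[0])[1::-1])))
v=hd[0][:2]-cap[0][:2]; # stand frame vector (-66,-190)
print("dist",np.linalg.norm(v),np.hypot(66,190),"yaw",np.degrees(np.arctan2(v[1],v[0])-np.arctan2(-190,-66)))
E
python3 m2.py
```

```text
plate ((593.1578369140625, 130.35171508789062), (332.5708312988281, 397.7256164550781), 1.1275115013122559) [[422.99146 325.90393]
 [430.81775 -71.74468]
 [763.3242  -65.2005 ]
 [755.4979  332.44812]]
cap (array([586.97911582, 180.97098366, 132.56050558]), np.float64(0.4426984169705498)) z133 top [587.1088999  180.87677644 133.        ] side [586.47405985 180.17222981 133.        ]
handle (array([470.8689761 ,  15.74259329, 186.71762751]), np.float64(1.2133772303509054)) top z181 [470.50323867  15.86841357 185.        ] side [474.21372331  25.27853711 181.        ]
handle ends [array([479.88080698,  48.93134977, 185.        ]), array([461.41516712, -16.74564071, 185.        ])] yaw of -y axis -105.70377599424486
dist 201.94550138066532 201.13676938839401 yaw -15.94106400174939
```

View pics/mask.png

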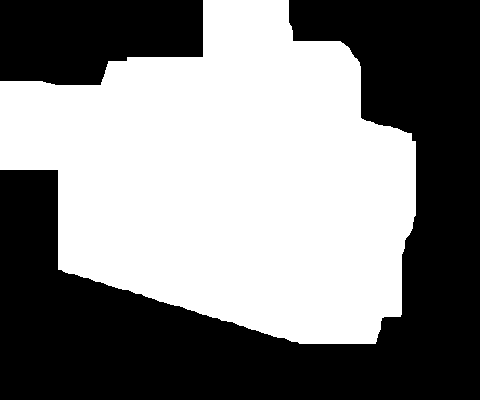

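The plate mask merged with its neighbours and can't be used. The cap and handle do agree with the model: separation 201.9 against 201.1 mm, disc height 132.6 against 133 mm. I'll check the resulting stand pose against the plate corners read from the crop.

Run:
```python
from h import *
T=r.snapshot("top");S=r.snapshot("side")
yaw=np.radians(-15.8);c,s=np.cos(yaw),np.sin(yaw);R=np.array([[c,-s],[s,c]])
cap=np.array([586.8,180.7]); o=cap-R@[0,85]; print("origin",o)
f=lambda x,y,z:np.r_[o+R@[x,y],z]
for n,p in dict(TL=(110,160,18),TR=(110,-160,18),BR=(-110,-160,18),BL=(-110,160,18),handle=(-66,-105,181),hinge=(75,-45,130)).items():
    w=f(*p); a=proj(T,w)[0]; b=proj(S,w)[0]; print(n,w.round(1),"top",a.round(1),"crop",((a-[195,165])*6+2.5).round(),"side crop",((b-[240,160])*5.4545+2.2).round())
```

```text
origin [563.656179    98.91147055]
TL [713.1 222.9  18. ] top [223.1 175.8] crop [171.  67.] side crop [399. 212.]
TR [625.9 -85.   18. ] top [302.8 199.5] crop [650. 210.] side crop [470. 492.]
BR [414.2 -25.1  18. ] top [286.3 254.5] crop [550. 540.] side crop [ 86. 513.]
BL [501.4 282.8  18. ] top [205.1 229.9] crop [ 63. 392.] side crop [ 84. 228.]
handle [471.6  15.8 181. ] top [275.6 233.3] crop [486. 412.] side crop [148. 214.]
hinge [623.6  35.2 130. ] top [271.1 193. ] crop [459. 171.] side crop [387. 225.]
```

The projected stand pose matches the crop corners within about 1 px. Stand origin is about (563.7, 98.9) with yaw about -15.8°. Next I work out the transit rows and check where the small white and brass tap near the cap sits.

```bash
cat > plan.py <<'E'
from h import *
from scipy.spatial.transform import Rotation as Ro
YAW=-15.8; _c,_s=np.cos(np.radians(YAW)),np.sin(np.radians(YAW)); RS=np.array([[_c,-_s],[_s,_c]])
O=np.array([586.8,180.7])-RS@[0,85]
def W(x,y,z): return np.r_[O+RS@[x,y],z]
def inS(p): return np.r_[RS.T@(np.array(p[:2])-O),p[2]]
def plan(target,yaw,n):
    s=r.sense(); p=np.array(s["tool_pos"]); R0=Ro.from_euler("xyz",s["tcp_rot"],degrees=True); R1=Ro.from_euler("xyz",[180,0,yaw],degrees=True)
    rv=(R0.inv()*R1).as_rotvec(); d=np.array(target)-p
    print("d",d.round(1),"rv",rv.round(3),"t",s["time"],"rot",s["tcp_rot"].round(2))
    for i in range(n):
        Ri=R0*Ro.from_rotvec(rv*i/n); print([*(Ri.inv().apply(d/n)/1000).round(4)],[*(rv/n).round(4)])
E
python3 - <<'E'
from plan import *
T=r.snapshot("top");S=r.snapshot("side")
p,e=tri(S,(295.9,192.7),T,(237.1,192.1)); print("white tap",inS(p),e)
plan(W(-66,-105,235),74.2,14)
E
```

```text
white tap [43.92329837 77.25132025 94.88819474] 10.991185776602384
d [ 330.3 -567.3    3.7] rv [-0.     0.     1.609] t 0.5 rot [-180.      0.    166.38]
[np.float64(-0.0325), np.float64(-0.0338), np.float64(-0.0003)] [np.float64(-0.0), np.float64(0.0), np.float64(0.1149)]
[np.float64(-0.0361), np.float64(-0.0299), np.float64(-0.0003)] [np.float64(-0.0), np.float64(0.0), np.float64(0.1149)]
[np.float64(-0.0393), np.float64(-0.0255), np.float64(-0.0003)] [np.float64(-0.0), np.float64(0.0), np.float64(0.1149)]
[np.float64(-0.042), np.float64(-0.0209), np.float64(-0.0003)] [np.float64(-0.0), np.float64(0.0), np.float64(0.1149)]
[np.float64(-0.0441), np.float64(-0.0159), np.float64(-0.0003)] [np.float64(-0.0), np.float64(0.0), np.float64(0.1149)]
[np.float64(-0.0456), np.float64(-0.0107), np.float64(-0.0003)] [np.float64(-0.0), np.float64(0.0), np.float64(0.1149)]
[np.float64(-0.0466), np.float64(-0.0054), np.float64(-0.0003)] [np.float64(-0.0), np.float64(0.0), np.float64(0.1149)]
[np.float64(-0.0469), np.float64(-0.0001), np.float64(-0.0003)] [np.float64(-0.0), np.float64(0.0), np.float64(0.1149)]
[np.float64(-0.0466), np.float64(0.0053), np.float64(-0.0003)] [np.float64(-0.0), np.float64(0.0), np.float64(0.1149)]
[np.float64(-0.0457), np.float64(0.0106), np.float64(-0.0003)] [np.float64(-0.0), np.float64(0.0), np.float64(0.1149)]
[np.float64(-0.0442), np.float64(0.0158), np.float64(-0.0003)] [np.float64(-0.0), np.float64(0.0), np.float64(0.1149)]
[np.float64(-0.042), np.float64(0.0207), np.float64(-0.0003)] [np.float64(-0.0), np.float64(0.0), np.float64(0.1149)]
[np.float64(-0.0394), np.float64(0.0254), np.float64(-0.0003)] [np.float64(-0.0), np.float64(0.0), np.float64(0.1149)]
[np.float64(-0.0362), np.float64(0.0298), np.float64(-0.0003)] [np.float64(-0.0), np.float64(0.0), np.float64(0.1149)]
```

{"fn": "carry_out", "kwargs": {
  "increments": [
    [[-0.032, -0.034, 0], [0, 0, 0.115], 0],
    [[-0.036, -0.03, 0], [0, 0, 0.115], 0],
    [[-0.039, -0.026, 0], [0, 0, 0.115], 0],
    [[-0.042, -0.021, 0], [0, 0, 0.115], 0],
    [[-0.044, -0.016, 0], [0, 0, 0.115], 0],
    [[-0.046, -0.011, 0], [0, 0, 0.115], 0],
    [[-0.047, -0.005, 0], [0, 0, 0.115], 0],
    [[-0.047, 0, 0], [0, 0, 0.115], 0],
    [[-0.047, 0.005, 0], [0, 0, 0.115], 0],
    [[-0.046, 0.011, 0], [0, 0, 0.115], 0]
  ],
  "newtons": 40
}}

```text
time: 1.5
tool_pos: [374.6, 162.1, 230.5]
tcp_rot: [179.8, -0.0, 98.6]
ft_force: [1.3, 0.4, -0.2]
finger_gap: 85.3
```

Run:
```python
from plan import *
plan(W(-66,-105,235),74.2,8); print(r.sense()["tool_pos"],r.sense()["joint_pos"])
```

```text
d [  97.  -146.3    4.5] rv [ 0.004 -0.002  0.425] t 1.5 rot [ 1.7976e+02 -4.0000e-02  9.8570e+01]
[np.float64(-0.0199), np.float64(0.0093), np.float64(-0.0005)] [np.float64(0.0005), np.float64(-0.0002), np.float64(0.0532)]
[np.float64(-0.0194), np.float64(0.0103), np.float64(-0.0005)] [np.float64(0.0005), np.float64(-0.0002), np.float64(0.0532)]
[np.float64(-0.0188), np.float64(0.0113), np.float64(-0.0005)] [np.float64(0.0005), np.float64(-0.0002), np.float64(0.0532)]
[np.float64(-0.0182), np.float64(0.0123), np.float64(-0.0005)] [np.float64(0.0005), np.float64(-0.0002), np.float64(0.0532)]
[np.float64(-0.0175), np.float64(0.0133), np.float64(-0.0005)] [np.float64(0.0005), np.float64(-0.0002), np.float64(0.0532)]
[np.float64(-0.0168), np.float64(0.0142), np.float64(-0.0005)] [np.float64(0.0005), np.float64(-0.0002), np.float64(0.0532)]
[np.float64(-0.016), np.float64(0.015), np.float64(-0.0006)] [np.float64(0.0005), np.float64(-0.0002), np.float64(0.0532)]
[np.float64(-0.0152), np.float64(0.0159), np.float64(-0.0006)] [np.float64(0.0005), np.float64(-0.0002), np.float64(0.0532)]
[374.58306976 162.13330522 230.50312105] [ 1.61885406e+01 -2.40095894e+01  1.13840299e+02  1.11880851e-02
  8.99279504e+01  7.61532902e+00]
```

{"fn": "carry_out", "kwargs": {
  "increments": [
    [[-0.04, 0.02, 0], [0, 0, 0.107], 0],
    [[-0.037, 0.024, -0.001], [0.001, 0, 0.107], 0],
    [[-0.034, 0.028, -0.001], [0.001, 0, 0.107], 0],
    [[-0.031, 0.031, -0.001], [0.001, 0, 0.107], 0],
    [[0, 0, 0], [0, 0, 0], 0]
  ]
}}

```text
time: 2.0
tool_pos: [480.8, 5.0, 235.6]
tcp_rot: [179.6, -0.2, 72.4]
ft_force: [-0.4, -0.0, 0.7]
finger_gap: 85.2
```

Run:
```python
from plan import *
plan(W(-66,-105,162),74.2,1); s=r.sense();print(s["tool_pos"],inS(s["tool_pos"]),s["joint_pos"])
T=r.snapshot("top");S=r.snapshot("side")
a=cv2.resize(S["image"][130:250,220:380],(800,600),interpolation=cv2.INTER_CUBIC);cv2.imwrite("pics/s1.png",a)
```

```text
d [ -9.2  10.8 -73.6] rv [ 0.006 -0.003 -0.031] t 2.0 rot [ 1.7964e+02 -1.6000e-01  7.2400e+01]
[np.float64(0.0073), np.float64(-0.0125), np.float64(0.0736)] [np.float64(0.0063), np.float64(-0.0027), np.float64(-0.0314)]
[480.75056359   5.03195124 235.60685361] [ -54.2117362  -112.90612415  235.60685361] [-5.57740509e+00 -1.18296434e+01  1.03630722e+02  8.36923866e-02
  8.78123299e+01  1.20194641e+01]
```

View pics/s1.png

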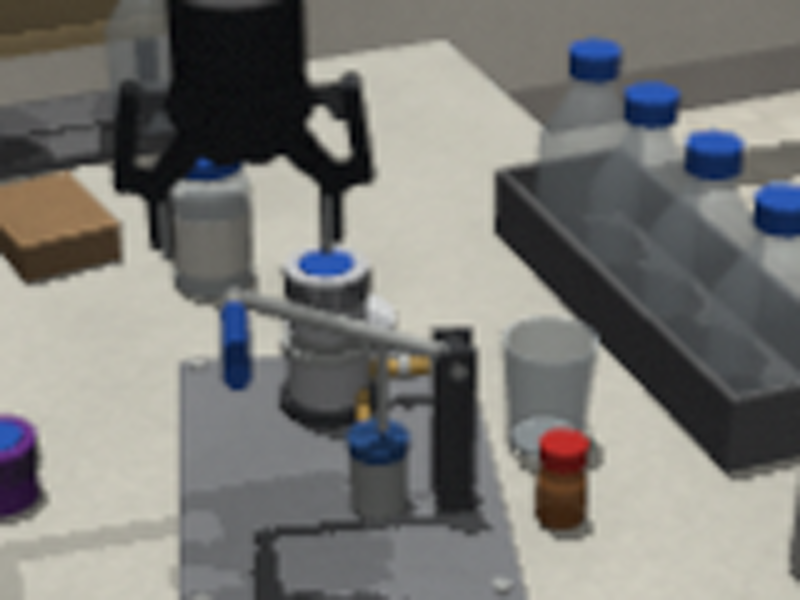

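The side view shows the open fingers above the handle. The brass fitting's ring is at side crop (403,365). The white blob at (378,312) may be the dish seen behind the housing. I'll check both before moving on.

Run:
```python
from plan import *
T=r.snapshot("top");S=r.snapshot("side")
p,e=tri(S,(300.5,202.9),T,(237.1,192.1)); print("brass ring",inS(p),e)
d=onz(T,(202.5,195),16); print("dish",d,"in side crop",(proj(S,[d,d+[0,-45,0],d+[0,45,0],d+[45,0,0],d-[45,0,0]])-[220,130])*5)
plan(W(-66,-105,175),74.2,3)
```

```text
brass ring [57.25768534 84.65031627 46.62633082] 3.1707255207173874
dish [636.30507672 299.17190526  16.        ] in side crop [[334.89085291 316.90794044]
 [354.8526797  343.83739576]
 [315.85153766 291.22299712]
 [388.33797929 306.58237388]
 [280.61624476 327.39336999]]
d [ -6.9   5.9 -60.5] rv [ 0.005 -0.004 -0.022] t 2.2 rot [179.74  -0.25  72.96]
[np.float64(0.0011), np.float64(-0.0029), np.float64(0.0202)] [np.float64(0.0015), np.float64(-0.0014), np.float64(-0.0072)]
[np.float64(0.0012), np.float64(-0.0028), np.float64(0.0202)] [np.float64(0.0015), np.float64(-0.0014), np.float64(-0.0072)]
[np.float64(0.0012), np.float64(-0.0028), np.float64(0.0202)] [np.float64(0.0015), np.float64(-0.0014), np.float64(-0.0072)]
```

The white blob is the dish, and the brass fitting at z≈47 mm is below the finger path. Now I descend over the handle.

{"fn": "carry_out", "kwargs": {
  "increments": [
    [[0.002, -0.004, 0.02], [0.002, -0.002, -0.01], 0],
    [[0.001, -0.003, 0.02], [0.002, -0.001, -0.007], 0],
    [[0.001, -0.002, 0.015], [0.001, -0.001, -0.005], 0],
    [[0, 0, 0], [0, 0, 0], 0]
  ]
}}

```text
time: 2.6
tool_pos: [469.8, 21.7, 180.1]
tcp_rot: [179.9, -0.1, 74.9]
ft_force: [-0.9, 0.2, 0.4]
finger_gap: 85.2
```

Run:
```python
from plan import *
plan(W(-66,-105,162),74.2,1); s=r.sense();print(s["tool_pos"],inS(s["tool_pos"]),s["ft_force"])
```

```text
d [  1.8  -5.9 -18.1] rv [ 0.002 -0.002  0.011] t 2.6 rot [ 1.7986e+02 -1.0000e-01  7.4860e+01]
[np.float64(-0.0052), np.float64(0.0032), np.float64(0.0181)] [np.float64(0.0025), np.float64(-0.0017), np.float64(0.0114)]
[469.80327832  21.70843649 180.13873472] [-69.2860886  -99.84043951 180.13873472] [-0.90319093  0.17549049  0.41979093]
```

{"fn": "carry_out", "kwargs": {
  "increments": [
    [[-0.004, 0.003, 0.012], [0.002, -0.002, 0.01], 0],
    [[0, 0, 0.005], [0, 0, 0], 0],
    [[0, 0, 0], [0, 0, 0], 0]
  ]
}}

```text
time: 2.9
tool_pos: [472.3, 17.9, 163.4]
tcp_rot: [179.9, -0.0, 74.4]
ft_force: [0.0, 0.3, -0.4]
finger_gap: 84.9
```

Run:
```python
from plan import *
plan(W(-66,-105,162),74.2,1); s=r.sense();print(s["tool_pos"],inS(s["tool_pos"]),s["ft_force"])
S=r.snapshot("side")
a=cv2.resize(S["image"][130:250,220:380],(800,600),interpolation=cv2.INTER_CUBIC);cv2.imwrite("pics/s2.png",a)
```

```text
d [-0.7 -2.  -1.4] rv [ 0.002 -0.     0.003] t 2.9 rot [179.86  -0.    74.39]
[np.float64(-0.0022), np.float64(-0.0002), np.float64(0.0014)] [np.float64(0.0024), np.float64(-0.0), np.float64(0.0033)]
[472.30735891  17.88689165 163.37049105] [ -65.83608602 -102.83578704  163.37049105] [ 0.04929127  0.26385009 -0.40569745]
```

View pics/s2.png

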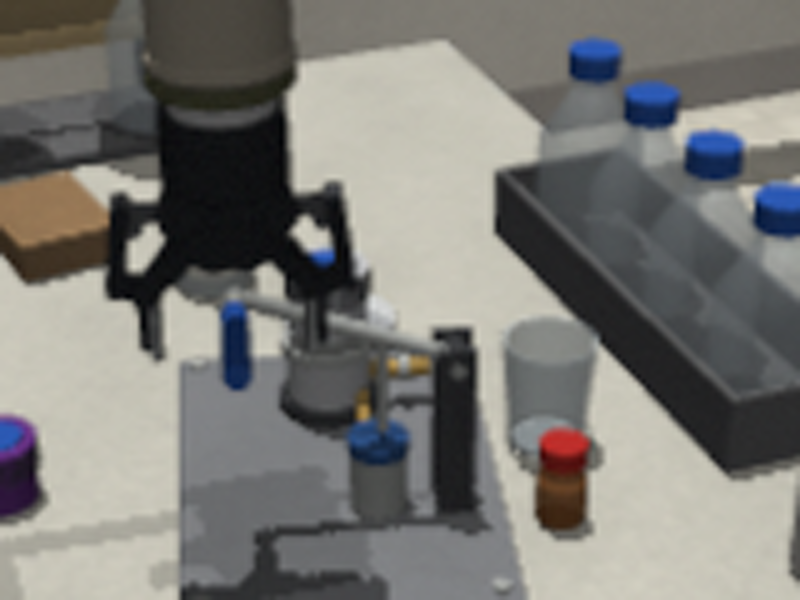

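The handle at crop (235,345) lies between the two fingertips, at (152,350) and (318,340). I close on it.

{"fn": "carry_out", "kwargs": {
  "increments": [
    [[-0.001, 0, 0.001], [0.002, 0, 0.002], 1],
    [[0, 0, 0], [0, 0, 0], 1],
    [[0, 0, 0], [0, 0, 0], 1],
    [[0, 0, 0], [0, 0, 0], 1],
    [[0, 0, 0], [0, 0, 0], 1],
    [[0, 0, 0], [0, 0, 0], 1]
  ],
  "newtons": 40
}}

```text
time: 3.55
tool_pos: [472.9, 16.4, 164.5]
tcp_rot: [179.9, -0.0, 74.2]
ft_force: [0.9, -2.4, -1.2]
finger_gap: 16.6
```

Run:
```python
from plan import *
plan(W(-66,-105,162),74.2,1); s=r.sense();print(s["tool_pos"],inS(s["tool_pos"]),s["ft_force"],s["finger_gap"])
# arc rows
th=np.radians(20)-np.linspace(0,0.72,13)
x=75-150*np.cos(th); z=130+150*np.sin(th); print("dy_tool",np.diff(x).round(2),"dz_tool",(-np.diff(z)).round(2))
```

```text
d [-1.3 -0.6 -2.5] rv [ 0.002 -0.001  0.   ] t 3.55 rot [ 1.7989e+02 -3.0000e-02  7.4200e+01]
[np.float64(-0.0009), np.float64(-0.0011), np.float64(0.0025)] [np.float64(0.0018), np.float64(-0.0006), np.float64(0.0)]
[472.85027512  16.41834628 164.47844582] [ -64.91382638 -104.10102246  164.47844582] [ 0.91960768 -2.37103568 -1.19432767] 16.59440634917528
dy_tool [-2.82 -2.31 -1.78 -1.25 -0.71 -0.17  0.37  0.91  1.44  1.97  2.49  3.01] dz_tool [8.54 8.7  8.82 8.91 8.97 9.   8.99 8.95 8.88 8.78 8.65 8.48]
```

Held, with a gap of 16.6 mm on the 18 mm handle. Now I pull down along the arc.

{"fn": "carry_out", "kwargs": {
  "increments": [
    [[0, -0.003, 0.0085], [0, 0, 0], 1],
    [[0, -0.0023, 0.0087], [0, 0, 0], 1],
    [[0, -0.0018, 0.0088], [0, 0, 0], 1],
    [[0, -0.0012, 0.009], [0, 0, 0], 1],
    [[0, -0.0007, 0.009], [0, 0, 0], 1],
    [[0, -0.0002, 0.009], [0, 0, 0], 1]
  ]
}}

```text
time: 4.15
tool_pos: [464.4, 18.8, 116.4]
tcp_rot: [179.7, -0.0, 74.2]
ft_force: [-7.4, 1.3, 9.1]
finger_gap: 16.7
```

Run:
```python
from plan import *
s=r.sense();p=inS(s["tool_pos"]);print(p,s["ft_force"],s["finger_gap"],s["tcp_rot"])
zh=p[2]+17; print("lever",np.radians(20)-np.arcsin((zh-130)/150))
```

```text
[ -73.72021652 -104.06670042  116.43499212] [-7.37697447  1.29782201  9.10523554] 16.697641382274288 [ 1.79719559e+02 -1.19097397e-02  7.42330300e+01]
lever 0.3261639009479037
```

{"fn": "carry_out", "kwargs": {
  "increments": [
    [[0, -0.0008, 0.009], [0, 0, 0], 1],
    [[0, 0.0007, 0.009], [0, 0, 0], 1],
    [[0, 0.0013, 0.0089], [0, 0, 0], 1],
    [[0, 0.0018, 0.0088], [0, 0, 0], 1],
    [[0, 0.0023, 0.0087], [0, 0, 0], 1],
    [[0, 0.0028, 0.0085], [0, 0, 0], 1]
  ]
}}

```text
time: 4.75
tool_pos: [470.2, 17.2, 64.7]
tcp_rot: [179.9, 0.0, 74.3]
ft_force: [-7.4, -0.0, 9.2]
finger_gap: 16.7
```

Run:
```python
from plan import *
s=r.sense();p=inS(s["tool_pos"]);print(p,s["ft_force"],s["finger_gap"],s["tcp_rot"])
zh=p[2]+17; print("lever",np.radians(20)-np.arcsin((zh-130)/150))
```

```text
[ -67.65298691 -104.11457241   64.68175844] [-7.38220091 -0.0185666   9.20355097] 16.73499954436219 [1.79938424e+02 4.68992148e-02 7.42856559e+01]
lever 0.677035548644094
```

{"fn": "carry_out", "kwargs": {
  "increments": [
    [[0, 0.0003, 0.003], [0, 0, 0], 1],
    [[0, 0, 0.001], [0, 0, 0], 1],
    [[0, 0, 0.0005], [0, 0, 0], 1]
  ]
}}

```text
time: 5.05
tool_pos: [471.3, 16.9, 60.8]
tcp_rot: [179.9, 0.1, 74.3]
ft_force: [-4.3, 0.1, 5.6]
finger_gap: 16.8
```

Run:
```python
from plan import *
s=r.sense();p=inS(s["tool_pos"]);print(p,s["ft_force"],s["finger_gap"],s["tcp_rot"])
zh=p[2]+17; print("lever",np.radians(20)-np.arcsin((zh-130)/150))
S=r.snapshot("side")
a=cv2.resize(S["image"][150:270,220:380],(800,600),interpolation=cv2.INTER_CUBIC);cv2.imwrite("pics/s3.png",a)
for q in (0,0.62,0.7):
    t=np.radians(20)-q; print(q,[( (proj(S,W(75-150*np.cos(t),y,130+150*np.sin(t)))[0]-[220,150])*5).round() for y in (-45,-145)])
```

```text
[ -66.57355934 -104.10529011   60.77223126] [-4.31555192  0.14404977  5.63384297] 16.840430079301296 [1.79864634e+02 5.88171261e-02 7.42922113e+01]
lever 0.7047002362445649
0 [array([231., 196.]), array([235., 278.])]
0.62 [array([232., 319.]), array([236., 406.])]
0.7 [array([238., 333.]), array([243., 421.])]
```

View pics/s3.png

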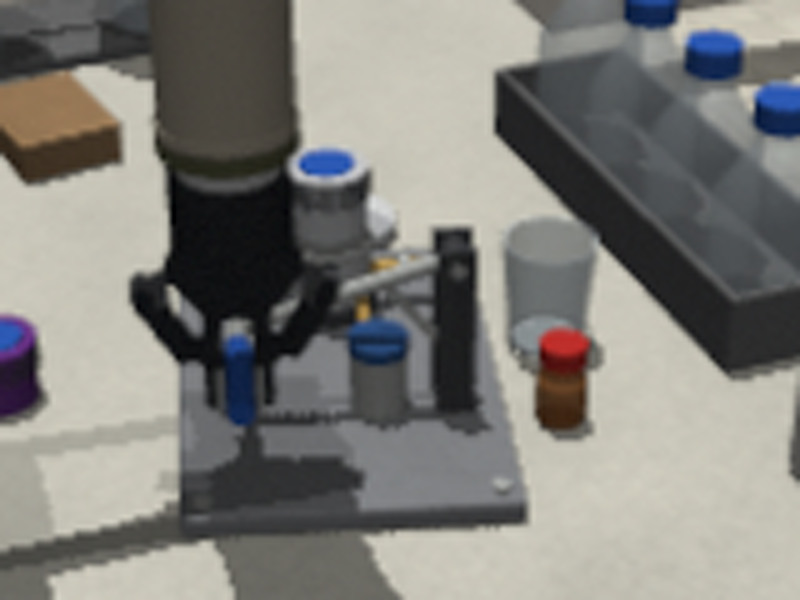

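The handle's outer end is at about (243,422), which matches the projection for 0.70 rad (243,421), so the lever is fully down. I ease it up at about 5 mm per row.

Run:
```python
import numpy as np
z=79+np.arange(21)*5.1; x=75-np.sqrt(150**2-(z-130)**2); print(np.diff(x).round(2))
```

```text
[-1.74 -1.54 -1.35 -1.16 -0.97 -0.79 -0.61 -0.44 -0.26 -0.09  0.09  0.26
  0.44  0.61  0.79  0.97  1.16  1.35  1.54  1.74]
```

{"fn": "carry_out", "kwargs": {
  "increments": [
    [[0, -0.0016, -0.005], [0, 0, 0], 1],
    [[0, -0.0015, -0.005], [0, 0, 0], 1],
    [[0, -0.0013, -0.005], [0, 0, 0], 1],
    [[0, -0.0011, -0.005], [0, 0, 0], 1],
    [[0, -0.001, -0.005], [0, 0, 0], 1],
    [[0, -0.0008, -0.005], [0, 0, 0], 1],
    [[0, -0.0006, -0.005], [0, 0, 0], 1],
    [[0, -0.0005, -0.005], [0, 0, 0], 1],
    [[0, -0.0003, -0.005], [0, 0, 0], 1],
    [[0, -0.0001, -0.005], [0, 0, 0], 1]
  ]
}}

```text
time: 6.1
tool_pos: [464.5, 18.8, 115.8]
tcp_rot: [179.5, 0.0, 74.3]
ft_force: [5.6, -1.3, -2.8]
finger_gap: 16.5
```

Run:
```python
from plan import *
s=r.sense();p=inS(s["tool_pos"]);print(p,s["ft_force"],s["finger_gap"],s["tcp_rot"])
zh=p[2]+17; print("lever",np.radians(20)-np.arcsin((zh-130)/150))
```

```text
[ -73.55888737 -104.08020654  115.82272043] [ 5.58722952 -1.27215767 -2.82169333] 16.52860117653883 [1.79473492e+02 2.35426609e-02 7.42597465e+01]
lever 0.3302466034014342
```

{"fn": "carry_out", "kwargs": {
  "increments": [
    [[0, 0.0001, -0.005], [0, 0, 0], 1],
    [[0, 0.0003, -0.005], [0, 0, 0], 1],
    [[0, 0.0005, -0.005], [0, 0, 0], 1],
    [[0, 0.0006, -0.005], [0, 0, 0], 1],
    [[0, 0.0008, -0.005], [0, 0, 0], 1],
    [[0, 0.001, -0.005], [0, 0, 0], 1],
    [[0, 0.0011, -0.005], [0, 0, 0], 1],
    [[0, 0.0013, -0.004], [0, 0, 0], 1],
    [[0, 0.0015, -0.004], [0, 0, 0], 1],
    [[0, 0.0015, -0.004], [0, 0, 0], 1]
  ]
}}

```text
time: 7.1
tool_pos: [473.3, 16.3, 157.1]
tcp_rot: [179.4, -0.0, 74.2]
ft_force: [15.7, 0.9, -33.3]
finger_gap: 16.8
```

Run:
```python
from plan import *
s=r.sense();p=inS(s["tool_pos"]);print(p,s["ft_force"],s["finger_gap"],s["tcp_rot"])
zh=p[2]+17; print("lever",np.radians(20)-np.arcsin((zh-130)/150))
S=r.snapshot("side")
a=cv2.resize(S["image"][130:250,220:380],(800,600),interpolation=cv2.INTER_CUBIC);cv2.imwrite("pics/s4.png",a)
for q in (0,0.06,.12):
    t=np.radians(20)-q; print(q,[( (proj(S,W(75-150*np.cos(t),y,130+150*np.sin(t)))[0]-[220,130])*5).round() for y in (-45,-145)])
```

```text
[ -64.44970852 -104.13521639  157.13337831] [ 15.72696805   0.9094563  -33.33782659] 16.823727651451772 [ 1.79367261e+02 -2.45904277e-02  7.42089840e+01]
lever 0.05042391900262583
0 [array([231., 296.]), array([235., 378.])]
0.06 [array([227., 308.]), array([231., 391.])]
0.12 [array([224., 320.]), array([228., 403.])]
```

View pics/s4.png

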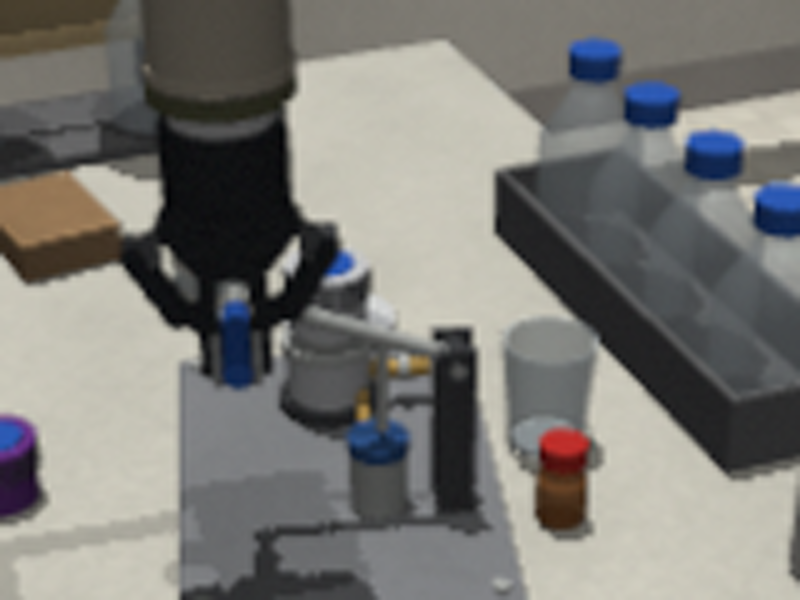

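The handle's outer end is at about (236,382), which is within 0.02–0.03 rad of rest, and the -33 N shows it against its top stop. I relax the load, hold, then open and rise.

{"fn": "carry_out", "kwargs": {
  "increments": [
    [[0, -0.0005, 0.001], [0, 0, 0], 1],
    [[0, 0, 0], [0, 0, 0], 1],
    [[0, 0, 0], [0, 0, 0], 1]
  ]
}}

```text
time: 7.45
tool_pos: [473.0, 16.4, 155.4]
tcp_rot: [179.4, -0.0, 74.2]
ft_force: [0.4, -0.7, 3.3]
finger_gap: 16.8
```

{"fn": "carry_out", "kwargs": {
  "increments": [
    [[0, 0, 0], [0, 0, 0], 0.7],
    [[0, 0, 0], [0, 0, 0], 0.4],
    [[0, 0, 0], [0, 0, 0], 0],
    [[0, 0, 0], [0, 0, 0], 0],
    [[0, 0, 0], [0, 0, 0], 0],
    [[0, 0, 0], [0, 0, 0], 0]
  ]
}}

```text
time: 8.05
tool_pos: [471.5, 16.9, 155.4]
tcp_rot: [179.6, -0.0, 74.2]
ft_force: [-0.8, -1.0, -0.7]
finger_gap: 85.8
```

Run:
```python
from plan import *
plan(W(0,85,215),74.2,6)
s=r.sense();p=inS(s["tool_pos"]);print(p,s["ft_force"],s["finger_gap"],s["tcp_rot"],s["joint_pos"])
S=r.snapshot("side")
a=cv2.resize(S["image"][130:250,220:380],(800,600),interpolation=cv2.INTER_CUBIC);cv2.imwrite("pics/s5.png",a)
```

```text
d [115.3 163.8  59.6] rv [ 0.008 -0.     0.001] t 8.05 rot [ 1.7956e+02 -1.0000e-02  7.4240e+01]
[np.float64(0.0315), np.float64(0.0112), np.float64(-0.0098)] [np.float64(0.0013), np.float64(-0.0), np.float64(0.0001)]
[np.float64(0.0315), np.float64(0.0111), np.float64(-0.0099)] [np.float64(0.0013), np.float64(-0.0), np.float64(0.0001)]
[np.float64(0.0315), np.float64(0.0111), np.float64(-0.0099)] [np.float64(0.0013), np.float64(-0.0), np.float64(0.0001)]
[np.float64(0.0315), np.float64(0.0111), np.float64(-0.0099)] [np.float64(0.0013), np.float64(-0.0), np.float64(0.0001)]
[np.float64(0.0315), np.float64(0.0111), np.float64(-0.0099)] [np.float64(0.0013), np.float64(-0.0), np.float64(0.0001)]
[np.float64(0.0315), np.float64(0.0111), np.float64(-0.0099)] [np.float64(0.0013), np.float64(-0.0), np.float64(0.0001)]
[ -66.34820781 -104.04805642  155.36031936] [-0.76110778 -0.95184471 -0.66002879] 85.8261115897255 [ 1.79558294e+02 -1.17925559e-02  7.42402214e+01] [-4.12193464e+00 -1.04208595e+01  1.10871929e+02 -7.89736685e-02
  7.91139362e+01  1.16525098e+01]
```

View pics/s5.png

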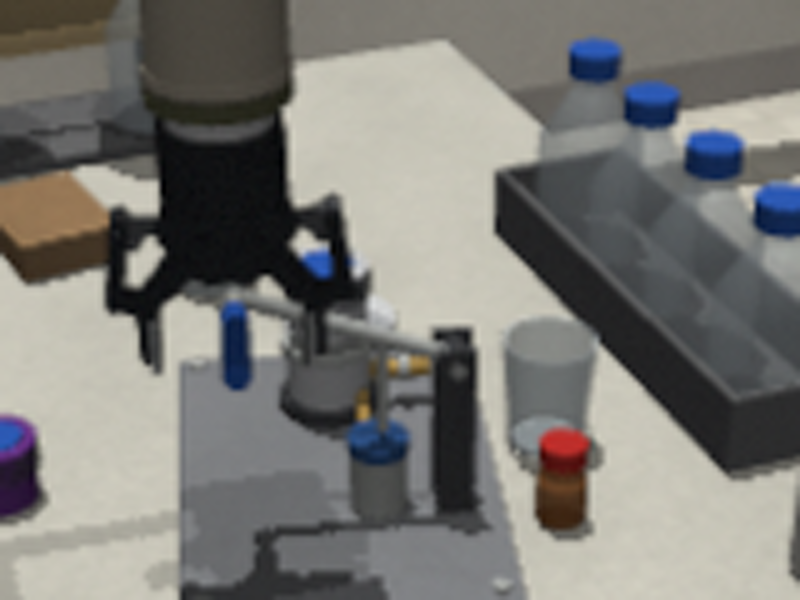

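The fingers are open and the lever rests at the top with its end at (237,385). I rise and go over the cap.

{"fn": "carry_out", "kwargs": {
  "increments": [
    [[0, 0, -0.03], [0.002, 0, 0], 0],
    [[0, 0, -0.035], [0.002, 0, 0], 0],
    [[0.031, 0.011, -0.012], [0.001, 0, 0], 0],
    [[0.036, 0.013, 0], [0.001, 0, 0], 0],
    [[0.036, 0.013, 0], [0, 0, 0], 0],
    [[0.036, 0.013, 0], [0, 0, 0], 0],
    [[0.03, 0.01, 0], [0, 0, 0], 0],
    [[0.008, 0.003, 0], [0, 0, 0], 0],
    [[0, 0, 0], [0, 0, 0], 0]
  ]
}}

```text
time: 9.0
tool_pos: [583.4, 175.4, 234.6]
tcp_rot: [179.9, -0.0, 74.1]
ft_force: [0.3, 0.3, -0.7]
finger_gap: 85.6
```

Run:
```python
from plan import *
plan(W(0,85,101),74.2,1)
s=r.sense();p=inS(s["tool_pos"]);print(p,s["ft_force"],s["finger_gap"],s["tcp_rot"],s["joint_pos"])
plan(W(0,85,160),74.2,3)
```

```text
d [   3.4    5.3 -133.6] rv [ 0.001 -0.    -0.002] t 9.0 rot [ 1.7994e+02 -2.0000e-02  7.4080e+01]
[np.float64(0.006), np.float64(0.0017), np.float64(0.1336)] [np.float64(0.0011), np.float64(-0.0003), np.float64(-0.0021)]
[ -1.82847136  78.95210439 234.64466774] [ 0.30540599  0.31734482 -0.72890673] 85.59111356965211 [ 1.79935925e+02 -1.97250527e-02  7.40773139e+01] [ 1.19179914e+01  8.74084314e+00  8.35289194e+01 -1.24924351e-02
  8.76643673e+01  2.78411905e+01]
d [  3.4   5.3 -74.6] rv [ 0.001 -0.    -0.002] t 9.0 rot [ 1.7994e+02 -2.0000e-02  7.4080e+01]
[np.float64(0.002), np.float64(0.0006), np.float64(0.0249)] [np.float64(0.0004), np.float64(-0.0001), np.float64(-0.0007)]
[np.float64(0.002), np.float64(0.0006), np.float64(0.0249)] [np.float64(0.0004), np.float64(-0.0001), np.float64(-0.0007)]
[np.float64(0.002), np.float64(0.0006), np.float64(0.0249)] [np.float64(0.0004), np.float64(-0.0001), np.float64(-0.0007)]
```

{"fn": "carry_out", "kwargs": {
  "increments": [
    [[0.005, 0.0015, 0.025], [0, 0, 0], 0],
    [[0.001, 0, 0.025], [0, 0, 0], 0],
    [[0, 0, 0.02], [0, 0, 0], 0],
    [[0, 0, 0], [0, 0, 0], 0]
  ]
}}

```text
time: 9.4
tool_pos: [585.6, 177.2, 163.6]
tcp_rot: [179.9, 0.0, 74.0]
ft_force: [-0.6, -0.1, -0.6]
finger_gap: 85.5
```

Run:
```python
from plan import *
plan(W(0,85,101),74.2,1)
S=r.snapshot("side")
a=cv2.resize(S["image"][130:250,220:380],(800,600),interpolation=cv2.INTER_CUBIC);cv2.imwrite("pics/s6.png",a)
```

```text
d [  1.2   3.5 -62.6] rv [ 0.002  0.001 -0.004] t 9.4 rot [1.7988e+02 5.0000e-02 7.4000e+01]
[np.float64(0.0037), np.float64(0.0001), np.float64(0.0626)] [np.float64(0.0021), np.float64(0.0008), np.float64(-0.0036)]
```

View pics/s6.png

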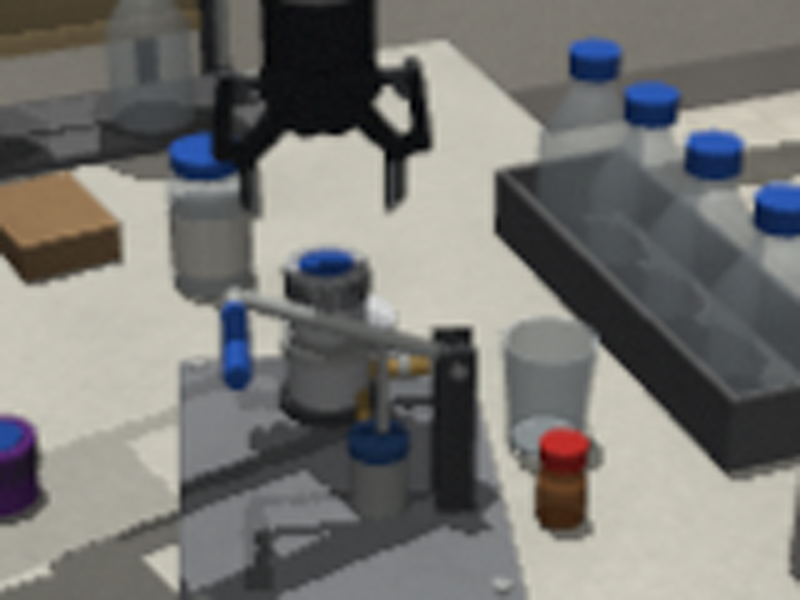

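The fingertips at (250,210) and (397,205) are centred on the cap disc at (325,262). I descend.

{"fn": "carry_out", "kwargs": {
  "increments": [
    [[0.003, 0, 0.02], [0.002, 0, -0.003], 0],
    [[0.001, 0, 0.02], [0, 0, 0], 0],
    [[0, 0, 0.015], [0, 0, 0], 0],
    [[0, 0, 0.006], [0, 0, 0], 0],
    [[0, 0, 0], [0, 0, 0], 0]
  ]
}}

```text
time: 9.95
tool_pos: [591.5, 178.9, 111.3]
tcp_rot: [179.4, -0.3, 74.0]
ft_force: [-0.3, 0.1, 0.3]
finger_gap: 85.5
```

Run:
```python
from plan import *
plan(W(0,85,101),74.2,1); s=r.sense(); print(s["tool_pos"],s["ft_force"])
S=r.snapshot("side")
a=cv2.resize(S["image"][130:250,220:380],(800,600),interpolation=cv2.INTER_CUBIC);cv2.imwrite("pics/s7.png",a)
```

```text
d [ -4.7   1.8 -10.3] rv [ 0.011 -0.004 -0.003] t 9.95 rot [179.35  -0.25  74.  ]
[np.float64(0.0004), np.float64(-0.0051), np.float64(0.0103)] [np.float64(0.0113), np.float64(-0.0044), np.float64(-0.0035)]
[591.4676237  178.90217999 111.31534514] [-0.25602222  0.12398587  0.25553488]
```

View pics/s7.png

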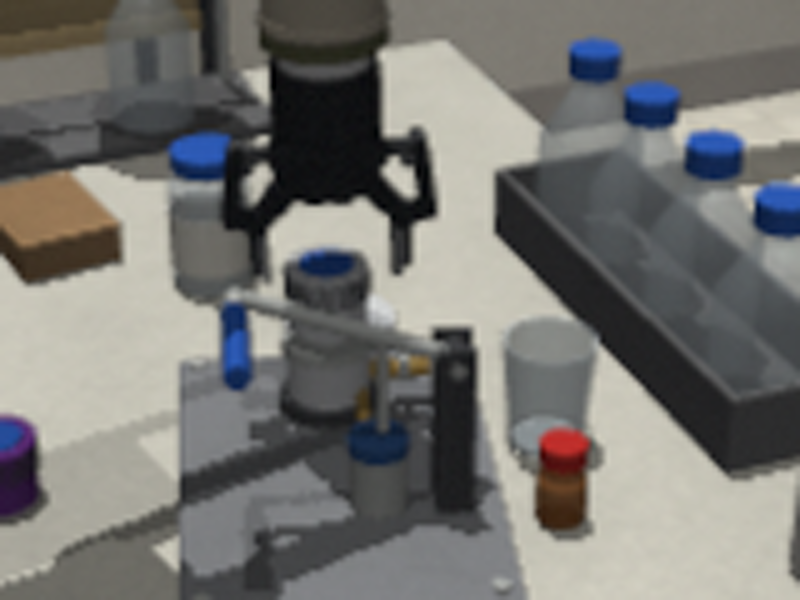

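The tool drifted about 5 mm along the jaws. I correct that and finish the descent.

{"fn": "carry_out", "kwargs": {
  "increments": [
    [[0, -0.004, 0.005], [0.009, -0.003, -0.003], 0],
    [[0, -0.001, 0.004], [0.002, -0.001, 0], 0],
    [[0, 0, 0], [0, 0, 0], 0]
  ]
}}

```text
time: 10.3
tool_pos: [588.2, 180.7, 105.0]
tcp_rot: [179.8, -0.1, 74.2]
ft_force: [0.6, 0.1, -0.7]
finger_gap: 85.2
```

Run:
```python
from plan import *
plan(W(0,85,101),74.2,1); s=r.sense(); print(s["tool_pos"],s["ft_force"],s["qd"].round(2))
```

```text
d [-1.4  0.  -4. ] rv [ 0.003 -0.002 -0.   ] t 10.3 rot [ 1.7981e+02 -1.2000e-01  7.4180e+01]
[np.float64(-0.0003), np.float64(-0.0013), np.float64(0.004)] [np.float64(0.0034), np.float64(-0.0021), np.float64(-0.0003)]
[588.16981059 180.66062711 104.98709144] [ 0.55137872  0.10417265 -0.66986319] [ 0.04 -0.35 -0.45  0.08  0.43 -0.09]
```

{"fn": "carry_out", "kwargs": {
  "increments": [
    [[0, -0.001, 0.004], [0.003, -0.002, 0], 0],
    [[0, 0, 0.003], [0.001, 0, 0], 0],
    [[0, 0, 0], [0, 0, 0], 1],
    [[0, 0, 0], [0, 0, 0], 1],
    [[0, 0, 0], [0, 0, 0], 1],
    [[0, 0, 0], [0, 0, 0], 1]
  ],
  "newtons": 60
}}

```text
time: 10.9
tool_pos: [587.5, 181.2, 98.5]
tcp_rot: [-180.0, -0.0, 74.2]
ft_force: [-1.7, -0.2, 2.2]
finger_gap: 58.6
```

Run:
```python
from plan import *
plan(W(0,85,98),74.2,1); s=r.sense(); print(s["tool_pos"],inS(s["tool_pos"]),s["ft_force"],s["wrist_torque"],s["qd"].round(2))
S=r.snapshot("side")
a=cv2.resize(S["image"][130:250,220:380],(800,600),interpolation=cv2.INTER_CUBIC);cv2.imwrite("pics/s8.png",a)
```

```text
d [-0.7 -0.5 -0.5] rv [-0. -0.  0.] t 10.9 rot [-1.7999e+02 -2.0000e-02  7.4200e+01]
[np.float64(-0.0007), np.float64(-0.0006), np.float64(0.0005)] [np.float64(-0.0001), np.float64(-0.0003), np.float64(0.0001)]
[587.54237509 181.22838931  98.46118815] [ 0.5704567  85.71055978 98.46118815] [-1.66919832 -0.1623785   2.15469843] [-0.10751262  0.25646159  0.03024086] [ 0.03 -0.09 -0.09 -0.04  0.32 -0.06]
```

View pics/s8.png

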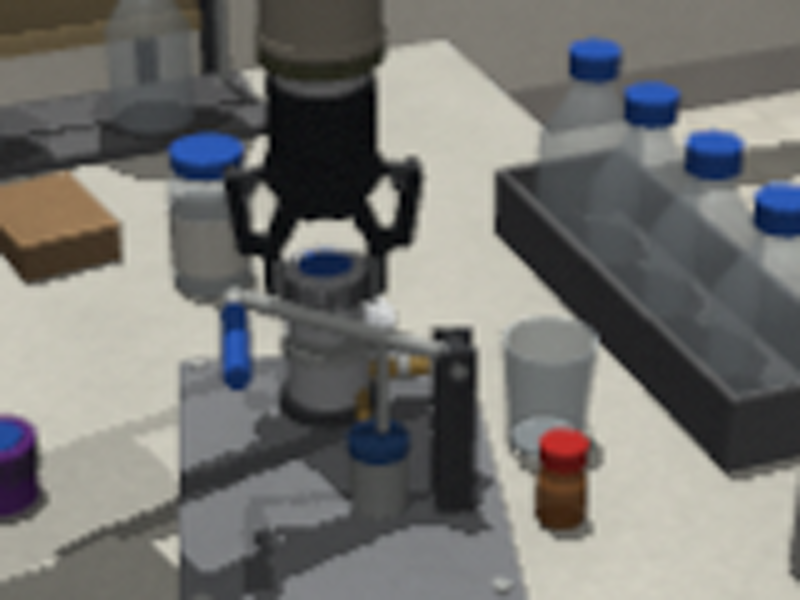

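The cap is gripped at a gap of 58.6 mm with the TCP within about 0.9 mm of its axis. TCP z = 98.5 corresponds to cap_mid = 120, so blocked should be about 96.5 and home about 88.5. I press lightly and turn clockwise, which is +z in the tool frame.

{"fn": "carry_out", "kwargs": {
  "increments": [
    [[0, 0, 0.001], [0, 0, 0.07], 1],
    [[0, 0, 0.001], [0, 0, 0.07], 1],
    [[0, 0, 0.001], [0, 0, 0.07], 1],
    [[0, 0, 0.001], [0, 0, 0.05], 1]
  ]
}}

```text
time: 11.35
tool_pos: [588.9, 181.6, 96.5]
tcp_rot: [179.9, -0.2, 58.8]
ft_force: [-2.0, -1.3, 4.1]
finger_gap: 58.8
```

```bash
cat > st.py <<'E'
from plan import *
s=r.sense(); print("t",s["time"],inS(s["tool_pos"]).round(2),"F",s["ft_force"].round(1),"M",s["wrist_torque"].round(2),"rot",s["tcp_rot"].round(2),"turned",round(74.2-s["tcp_rot"][2],1),"gap",s["finger_gap"].round(1))
E
python3 st.py
```

```text
Traceback (most recent call last):
  File "st.py", line 2, in <module>
    s=r.sense(); print("t",s["time"],inS(s["tool_pos"]).round(2),"F",s["ft_force"].round(1),"M",s["wrist_torque"].round(2),"rot",s["tcp_rot"].round(2),"turned",round(74.2-s["tcp_rot"][2],1),"gap",s["finger_gap"].round(1))
                                                                                                                                                                                                    ^^^^^^^^^^^^^^^^^^^^^
AttributeError: 'float' object has no attribute 'round'
```

{"fn": "carry_out", "kwargs": {
  "increments": [
    [[-0.001, -0.001, 0.0015], [0, 0, 0.06], 1],
    [[-0.0005, -0.0005, 0.0015], [0, 0, 0.06], 1]
  ]
}}

```text
time: 11.55
tool_pos: [588.8, 180.8, 96.1]
tcp_rot: [179.7, -0.3, 51.7]
ft_force: [-3.6, -2.9, 10.6]
finger_gap: 58.5
```

```bash
sed -i 's/s\["finger_gap"\].round(1)/round(s["finger_gap"],1)/' st.py
python3 st.py
```

```text
t 11.55 [ 1.88 85.63 96.1 ] F [-3.6 -2.9 10.6] M [-0.56  0.84  0.16] rot [179.68  -0.31  51.66] turned 22.5 gap 58.5
```

{"fn": "carry_out", "kwargs": {
  "increments": [
    [[0, -0.001, 0.0012], [0.003, -0.002, 0.06], 1],
    [[0, -0.001, 0.0012], [0.002, -0.002, 0.06], 1]
  ]
}}

```text
time: 11.75
tool_pos: [588.9, 181.1, 96.4]
tcp_rot: [179.8, -0.2, 44.5]
ft_force: [-0.9, -2.9, 5.5]
finger_gap: 58.5
```

```bash
python3 st.py
```

```text
t 11.75 [ 1.92 85.94 96.37] F [-0.9 -2.9  5.5] M [-0.44  0.23  0.03] rot [179.8   -0.2   44.48] turned 29.7 gap 58.5
```

{"fn": "carry_out", "kwargs": {
  "increments": [
    [[-0.0005, -0.001, 0.0015], [0.002, -0.002, 0.06], 1],
    [[-0.0005, -0.001, 0.0015], [0.002, -0.002, 0.06], 1]
  ]
}}

```text
time: 11.95
tool_pos: [588.9, 181.1, 96.3]
tcp_rot: [179.8, -0.2, 37.3]
ft_force: [-1.4, -3.4, 7.2]
finger_gap: 58.7
```

```bash
python3 st.py
```

```text
t 11.95 [ 1.87 85.99 96.25] F [-1.4 -3.4  7.2] M [-0.49  0.31  0.01] rot [ 1.7985e+02 -1.6000e-01  3.7290e+01] turned 36.9 gap 58.7
```

{"fn": "carry_out", "kwargs": {
  "increments": [
    [[0, 0, 0.0015], [0.001, -0.001, 0.06], 1],
    [[0, 0, 0.0015], [0.001, -0.001, 0.06], 1]
  ]
}}

```text
time: 12.15
tool_pos: [589.8, 180.7, 96.0]
tcp_rot: [179.9, -0.1, 30.1]
ft_force: [-3.9, -2.3, 11.5]
finger_gap: 58.5
```

```bash
python3 st.py
```

```text
t 12.15 [ 2.83 85.84 95.99] F [-3.9 -2.3 11.5] M [-0.42  0.9   0.14] rot [ 1.799e+02 -1.400e-01  3.012e+01] turned 44.1 gap 58.5
```

{"fn": "carry_out", "kwargs": {
  "increments": [
    [[-0.0005, -0.001, 0.0012], [0.001, -0.001, 0.06], 1],
    [[-0.0005, -0.001, 0.0012], [0.001, -0.001, 0.06], 1]
  ]
}}

```text
time: 12.35
tool_pos: [589.8, 181.1, 96.3]
tcp_rot: [179.9, -0.2, 22.9]
ft_force: [-0.8, -2.5, 4.9]
finger_gap: 58.6
```

```bash
python3 st.py
```

```text
t 12.35 [ 2.79 86.24 96.34] F [-0.8 -2.5  4.9] M [-0.36  0.09  0.07] rot [179.88  -0.23  22.93] turned 51.3 gap 58.6
```

{"fn": "carry_out", "kwargs": {
  "increments": [
    [[-0.001, -0.001, 0.0015], [0.001, -0.002, 0.06], 1],
    [[-0.0005, -0.001, 0.0015], [0.001, -0.002, 0.06], 1]
  ]
}}

```text
time: 12.55
tool_pos: [589.6, 181.9, 95.5]
tcp_rot: [179.9, -0.2, 15.7]
ft_force: [-0.6, -2.2, 3.6]
finger_gap: 58.8
```

```bash
python3 st.py
```

```text
t 12.55 [ 2.41 86.93 95.49] F [-0.6 -2.2  3.6] M [-0.35  0.02  0.08] rot [179.93  -0.25  15.74] turned 58.5 gap 58.8
```

It's at z 95.5 with less force, so the keyway may be starting to enter. I press without turning.

{"fn": "carry_out", "kwargs": {
  "increments": [
    [[-0.0005, 0, 0.002], [0, -0.001, 0], 1],
    [[0, 0, 0.002], [0, -0.001, 0], 1]
  ]
}}

```text
time: 12.75
tool_pos: [589.7, 182.0, 92.6]
tcp_rot: [179.9, -0.2, 15.8]
ft_force: [-2.9, -2.0, 3.8]
finger_gap: 58.9
```

```bash
python3 st.py
```

```text
t 12.75 [ 2.47 87.02 92.57] F [-2.9 -2.   3.8] M [-0.18  0.54 -0.03] rot [179.94  -0.21  15.77] turned 58.4 gap 58.9
```

It's dropping (92.6 at only 3.8 N). I keep pushing home.

{"fn": "carry_out", "kwargs": {
  "increments": [
    [[-0.0005, -0.0005, 0.002], [0, -0.001, 0], 1],
    [[0, 0, 0.002], [0, -0.001, 0], 1],
    [[0, 0, 0.0015], [0, 0, 0], 1]
  ]
}}

```text
time: 13.05
tool_pos: [589.8, 182.0, 88.5]
tcp_rot: [179.9, -0.2, 16.0]
ft_force: [-8.4, -2.6, 19.3]
finger_gap: 58.2
```

```bash
python3 st.py
```

```text
t 13.05 [ 2.49 87.06 88.53] F [-8.4 -2.6 19.3] M [-0.29  1.37 -0.14] rot [ 1.7989e+02 -1.6000e-01  1.6030e+01] turned 58.2 gap 58.2
```

The cap is seated: z 88.5, with force rising to 19 N on the flange. I ease the side load, keep pressing, and check by camera.

{"fn": "carry_out", "kwargs": {
  "increments": [
    [[-0.001, 0.0005, 0.0008], [0, -0.001, 0], 1],
    [[-0.0005, 0.0005, 0.0008], [0, -0.001, 0], 1],
    [[0, 0, 0.0008], [0, 0, 0], 1]
  ]
}}

```text
time: 13.35
tool_pos: [589.8, 182.0, 88.6]
tcp_rot: [180.0, -0.2, 16.3]
ft_force: [-6.1, -3.0, 11.4]
finger_gap: 58.5
```

```bash
cat > chk.py <<'E'
import sys
from meas import *
import st
from plan import W,inS
print("t",r.sense()["time"])
for b in blobs(S,(255,170,320,235),4): print("side blob",b[0].round(2),b[1])
for b in blobs(T,(205,180,310,250),4): print("top blob",b[0].round(2),b[1])
for z in (123,133): print("expected disc at top z",z,proj(S,W(0,85,z)).round(2),proj(T,W(0,85,z)).round(2))
a=cv2.resize(S["image"][140:230,240:360],(800,600),interpolation=cv2.INTER_CUBIC);cv2.imwrite(f"pics/{sys.argv[1]}.png",a)
E
python3 chk.py s9
```

```text
t 13.45 [ 2.51 87.11 88.59] F [-4.9 -0.9 10.5] M [-0.29  0.77 -0.14] rot [179.97  -0.25  16.32] turned 57.9 gap 58.7
t 13.45
side blob [266.69 199.46] 39
top blob [279.6  234.45] 47
expected disc at top z 123 [[284.71 184.9 ]] [[230.25 202.67]]
expected disc at top z 133 [[284.66 182.38]] [[229.98 202.1 ]]
```

View pics/s9.png

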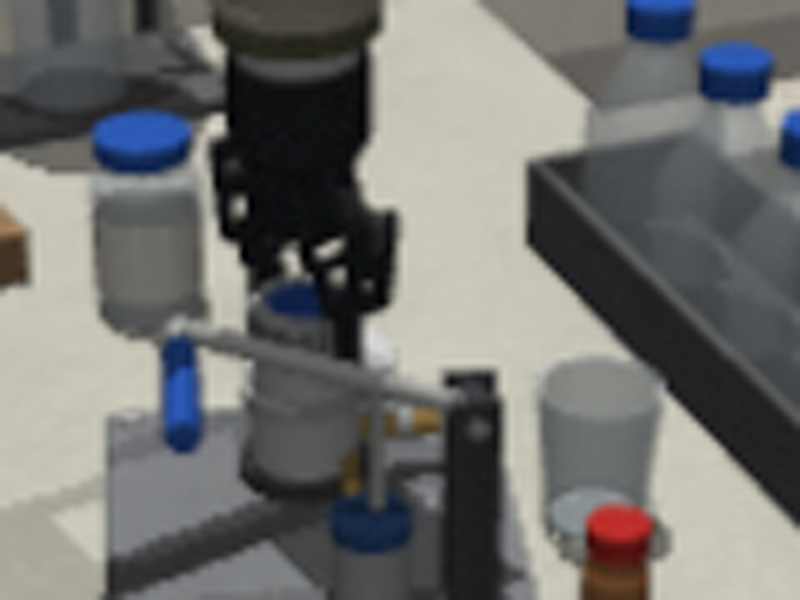

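The disc's visible part, centred at about (297,298) in the crop (full-image (284.6,184.7)), matches the home-height projection (284.7,184.9) rather than the raised one (182.4). The lever is up. I press a bit more firmly and hold before handing in.

{"fn": "carry_out", "kwargs": {
  "increments": [
    [[-0.0005, 0, 0.0013], [0, -0.001, 0], 1],
    [[0, 0, 0.0013], [0, 0, 0], 1],
    [[0, 0, 0.0013], [0, 0, 0], 1]
  ]
}}

```text
time: 13.75
tool_pos: [589.9, 182.0, 88.5]
tcp_rot: [179.9, -0.3, 16.6]
ft_force: [-7.6, -1.7, 14.3]
finger_gap: 58.3
```

```bash
python3 st.py
python3 - <<'E'
from h import *
for i in range(4): r.snapshot("side")
E
python3 chk.py s10
```

```text
t 13.75 [ 2.58 87.13 88.54] F [-7.6 -1.7 14.3] M [-0.46  1.24 -0.26] rot [179.95  -0.26  16.58] turned 57.6 gap 58.3
t 14.05 [ 2.57 87.14 88.57] F [-7.3 -3.1 14. ] M [-0.47  1.15 -0.22] rot [179.95  -0.27  16.58] turned 57.6 gap 58.8
t 14.05
side blob [266.69 199.46] 39
top blob [279.59 234.45] 44
expected disc at top z 123 [[284.71 184.9 ]] [[230.25 202.67]]
expected disc at top z 133 [[284.66 182.38]] [[229.98 202.1 ]]
```

View pics/s10.png

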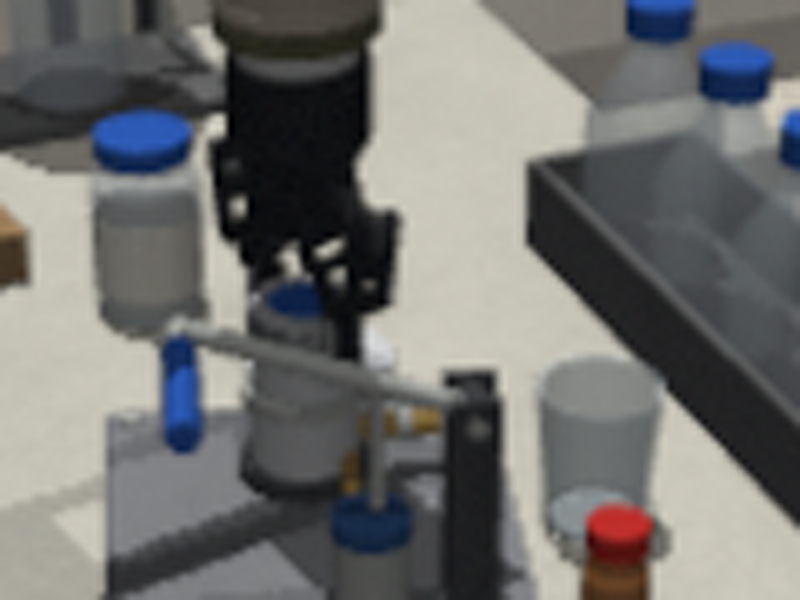

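Stable: disc and lever haven't moved, and the lever handle end at full-image (267.6,207) matches its starting picture. I hand in.

```bash
python3 - <<'E'
from h import *
print(r.hand_in())
E
python3 st.py
```

```text
the job is handed in; nothing more can be done
None
the job is handed in; nothing more can be done
```

I pulled the lever to its stop and eased it back up at about 0.05 m/s. I then turned the cap about 58° clockwise until it dropped over the pin, pushed it home, and handed the job in at 14.05 s while still gripping it (60 N grip). The hand-in gave no verdict.

**Last checks:**
- **Cap height:** the gripper went down 9.9 mm from where it took hold of the cap (10 mm expected), and the force rose at the bottom. The steady push was 14 N. In the side view the disc sat at the home height, within about 0.2 px.
- **Tilt and centring:** the tool was tilted about 0.3°. The cap looked centred in the side view, but the top view of it was blocked by the gripper.
- **Lever:** it was fully down at about 0.70 rad, by gripper height and by camera. After release the handle was back where it was in the first pictures.
- **Surroundings:** nothing around the stand looked moved in the last side views. I did not measure the other things one by one.

**What disagreed or failed:**
- **Tool position:** by my stand estimate the tool ended at (2.6, 87.1) mm, so about 2.6 and 2.1 mm off the cap axis. That is inside the 4 mm limit. I put it down to calibration and the cap's play on the spigot.
- **Lever release:** the handle slipped roughly 6 mm in the fingers on the way up, and the force briefly reached about 33 N when the lever met its top stop.
- **Base plate outline:** my outline of it in the images failed, so I took the stand's pose from the cap and handle and checked it against the plate's corners.

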